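Fit the capped strainer top to the cocktail shaker and take off its cap

TASK

Get the cocktail shaker ready to strain a drink: take the steel strainer top from the cutting board with its cap still on it (the cap keeps the strainer clean until then), and set it, without dropping it, into the mouth of the open copper tin until its collar rests on the tin's rim, then let go of it. Then lift off the cap alone, leaving the strainer seated and undisturbed in the tin, and finish while still holding the cap in the gripper, about 8 cm above where it sat. Leave the tin standing where it is and do not disturb the other things on the bar.

Things in the scene. Friction and masses are not known exactly. Their poses are not given: they have to be found in the camera images.
- shaker_tin: open copper-coloured shaker tin, loose, 105 mm high, about 0.5 kg, standing upright on the worktop on the left; outside diameter 65 mm near the foot, 76 mm at the rim; the round mouth is 71 mm wide inside, wall 2.5 mm. Origin at the centre of its underside, z up along its axis; round, so its yaw means nothing
- tin_rim (a point): centre of the tin's mouth in the plane of its rim, 105 mm above the tin's underside
- strainer_top: steel strainer top (inner lid), loose, 0.18 kg, upright on the 12 mm cutting board, cap over its neck. Origin at the centre of its underside, z up its axis. Above the origin: 0-20 mm spigot for the tin, tapering from 68 mm diameter to 62 at the bottom; 20-23.5 collar, 77 wide; 23.5-44 straight band, 62 wide, to grip; 44-51 rounded shoulder; 51-71 neck, 34 wide. Seated: origin 85 mm above the tin's
- strainer_collar (a point): centre of the underside of the strainer top's collar, 20 mm above the strainer top's origin
- strainer_shoulder (a point): centre of the strainer top's shoulder, on which the cap's lower rim rests, 51 mm above the strainer top's origin
- shaker_cap: copper-coloured cap (the outer lid), loose, about 0.04 kg, a cup upside down over the strainer's neck: 42 mm outside diameter, 27 mm high, straight side up to 22 mm, inside diameter 37 mm (loose fit, held by its weight only), so lifting the cap does not lift the strainer. Origin at the centre of its lower rim, z up along its axis
- jigger: double-coned steel jigger, 45 mm diameter, 80 mm high, standing on the far left part of the cutting board; leave it alone. Origin at the centre of its underside
- syrup_bottle: dark glass syrup bottle, 60 mm diameter, 201 mm high, by the left wall; leave it alone. Origin at the centre of its underside
- spice_gold: glass spice jar with a gold cap, 42 mm diameter, 106 mm high, by the left wall; leave it alone. Origin at the centre of its underside
- spice_black: glass spice jar with a black cap, 40 mm diameter, 105 mm high, on the worktop behind the cutting board, before the fruit box; leave it alone. Origin at the centre of its underside
- peeler: yellow-handled peeler, 170x25x18 mm, lying on the far right part of the cutting board; leave it alone. Origin at the centre of its underside, x along it
- bar_timer: round white kitchen timer with a black dial, 71 mm diameter, 38 mm high, near the front left corner of the worktop; leave it alone. Origin at the centre of its underside
There are look-alikes about, which are no part of the job. Of the things that look like the shaker_cap, the middle-sized one is meant.

How it is judged:
By the outcome, as a careful person would: the job done as asked, in the order asked, and still so for the second after the job is handed in, while the arm keeps its last pose, push and grip.
It also fails if it takes over 48 s, if anything falls off the work surface, if the arm or the gripper's body presses on something with over 40 N, if the wrist force passes 120 N, or if a joint passes its speed limit or range.

ROBOT

A 7-joint arm with a two-finger parallel gripper is mounted at the origin on a cart in front of the work surface, level with it; the furniture and walls round the work are solid. World frame = base frame: x ahead of the robot, y to its left, z up, the work surface at z = 0. Lengths are in m, angles in rad, forces in N, time in s.
With the tool pointing down it reaches from about 0.425 to 0.925 m from the base axis. Payload 6.8 kg.
Tool frame: the origin (TCP) lies midway between the tips of the shut fingers; the grasp point (between the pads) lies 19 mm behind it; z points along the fingers, y is the line along which they close (so a half turn about z gives the same grasp; the last joint's range is limited). The gripper opens to 88 mm and grips with 3 to 60 N. Pads are 20 mm wide; open, the fingers measure 115 mm over their backs; the gripper's body (75 mm by 178 mm) begins 61 mm behind the grasp point.
Start: joints at [1.143, 0.477, 0.022, 1.555, -0.011, 1.109, -0.083], TCP at [0.212, -0.641, 0.223] pointing down, gripper open.
Joint ranges: [-2.96, 2.96], [-0.34, 2.1], [-1.41, 1.46], [0.24, 2.44], [-1.37, 4.51], [0.17, 1.92], [-2.96, 2.96]. Speed limits (rad/s): [2.39, 2.39, 3.14, 3.14, 3.14, 3.14, 3.14].

INTERFACE

Orientations are given as a rotation vector (axis times angle).
In Python, from rig import * gives the robot as it stands.
- The arm moves only by the tool arm_command, never from a script. Its argument "plan" is a list of rows, each a list of 5 numbers: the shift along the tool's x, y, z in mm, then the turn about the tool's z in rad, then the opening, from 0 (shut) to 1 (fully open). In form: [[x, y, z, twist, jaw], ...]. A call has 1 to 10 rows; each row shifts and turns the commanded pose from where the row before left it, along the tool's axes as they then stand; what a row does not reach is not made up. A row lasts 1/12 s, in which the tool goes at most 41.7 mm and 7.16 degrees, less where a joint would pass 70% of its speed; a pose out of reach is approached as far as the arm can. A call is refused whole if a number of a shift passes 41.7 or a number of a turn 0.125, either way. A call with a gripper value outside its range is refused whole. The fingers move at their own pace and stop on an object; "squeeze" is the grip in N (left out, the last holds). Time passes only in rows, so rows that do not move let the fingers close. It gives the time, the measured TCP pose, the force, the opening and the grip force at its end, in the units of the state.
- sense(): the state, without advancing time (a new reading comes with each control period).
- grab_frame(name): name is "scene" or "top"; returns the picture (480x640x3 uint8, red, green, blue); there is no depth.
- camera_model(name): a dict with "K" (3x3 intrinsics, pixels), "distortion" ([k1, k2, p1, p2, k3] as OpenCV has them; the pictures are not rectified), "rvec" (rotation vector, rad) and "tvec" (3), from world to camera coordinates, as OpenCV has them. Camera axes: x right, y down, z forward; pixel columns grow to the right and rows downward; lengths in m; the calibration is good to about 2 mm. A picture is of the moment at which its call begins. camera_model takes no time and is no camera call.
- hand_in(): hands the job in; it is judged then, once.
The state is a dict: "t": time; "joint_positions": joint angles; "qd": joint speeds; "tau": joint torques, N m; "position": TCP position; "tcp_rot": TCP orientation; "force": force on the tool from outside, world axes, zero at the start; "torque": the same for the moment, N m; "grip_width": finger opening in m; "grip_force": force on a finger pad.
Only numpy, scipy, OpenCV 4.12 (cv2) and the standard library are available. Lean on these libraries where they do the work, as an engineer would, in place of code of your own. Each camera call takes 0.05 s, during which the arm holds its last target. There are 200 camera calls.

## Working session

There is one attempt and no reset: what is moved stays moved. The work goes in short steps, Python scripts to look and compute and a tool call to move; the robot and the scene stay as the last step left them, time stands still between calls to the robot, and variables do not carry over. Pictures are saved under pics/ and viewed, at most 10 in all, crops included, and the job is handed in when it is done.

Besides the shell and the picture viewer there is one more tool, called after "Emit:" as name(argument=value, ...), one argument or row to a line, values as JSON. arm_command: Moves the arm, as the interface text tells. Its arguments: {"type":"object","properties":{"plan":{"type":"array"},"squeeze":{"type":"number"}},"required":["plan"]}

```bash
mkdir -p pics
cat > h.py <<'E'
from rig import *
import numpy as np, cv2
def cam(n):
    c=camera_model(n); R=cv2.Rodrigues(np.array(c["rvec"],float))[0]; return np.array(c["K"],float),np.array(c["distortion"],float),R,np.array(c["tvec"],float).ravel()
def onplane(n,uv,z):
    K,d,R,t=cam(n); p=cv2.undistortPoints(np.array(uv,float).reshape(-1,1,2),K,d).reshape(-1,2)
    r=np.c_[p,np.ones(len(p))]@R; o=-R.T@t
    return o+r*((z-o[2])/r[:,2])[:,None]
def proj(n,P):
    K,d,R,t=cam(n); return cv2.projectPoints(np.array(P,float).reshape(-1,3),cv2.Rodrigues(R)[0],t,K,d)[0].reshape(-1,2)
def save(n,f):
    im=grab_frame(n); cv2.imwrite(f,cv2.cvtColor(im,cv2.COLOR_RGB2BGR)); return im
E
python3 - <<'E'
from h import *
for n in("scene","top"):
    save(n,f"pics/{n}0.png"); K,d,R,t=cam(n); print(n,-R.T@t,R[2],K[0,0])
s=sense();print(s["t"],s["position"],s["tcp_rot"],cv2.Rodrigues(np.array(s["tcp_rot"]))[0])
E
```

```text
scene [ 0.17440631 -0.45487528  0.65363425] [ 0.39355086  0.63085746 -0.66868273] 434.65744809343664
top [0.35844006 0.07067143 1.12869344] [ 0.14550878  0.02612689 -0.98901192] 552.3181710819123
0.1 [ 0.21203513 -0.64026801  0.22180791] [-3.09995690e+00 -4.99983093e-01  5.19188386e-04] [[ 9.49292007e-01  3.14395216e-01 -5.77124092e-04]
 [ 3.14395737e-01 -9.49290823e-01  1.50141820e-03]
 [-7.58199062e-05 -1.60672965e-03 -9.99998706e-01]]
```

View pics/scene0.png

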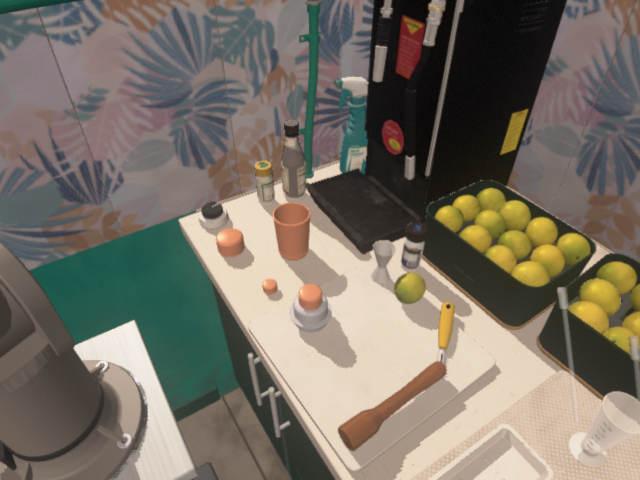

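View pics/top0.png

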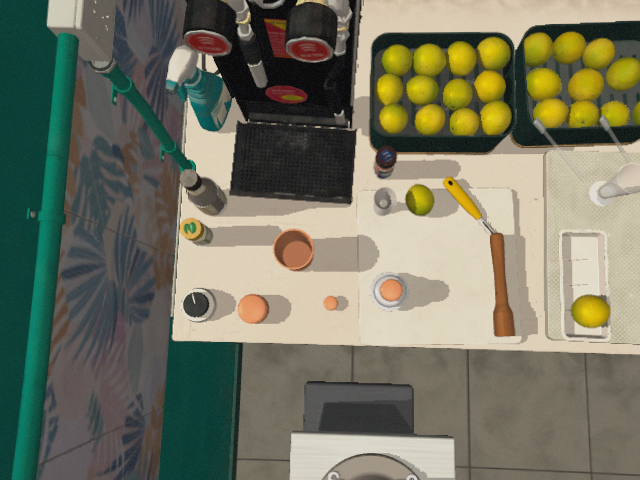

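The scene view shows the capped strainer at about (311,305), the tin at (293,230), and two loose look-alike caps at (230,242) and (270,286). In the top view the cap is at (391,290), the tin mouth at (294,250), the jigger at (384,201) and a lime at (420,200).

```bash
cat >> h.py <<'E'
def copper(im,c,r,hi=16,s=90,v=60):
    h=cv2.cvtColor(im,cv2.COLOR_RGB2HSV); m=((h[...,0]<=hi)&(h[...,1]>s)&(h[...,2]>v)).astype(np.uint8)
    w=np.zeros_like(m); cv2.circle(w,c,r,1,-1); m=m*w
    cs=cv2.findContours(m,cv2.RETR_EXTERNAL,cv2.CHAIN_APPROX_NONE)[0]; return max(cs,key=cv2.contourArea).reshape(-1,2)
def circ(P):
    A=np.c_[2*P[:,:2],np.ones(len(P))]; x=np.linalg.lstsq(A,(P[:,:2]**2).sum(1),rcond=None)[0]; return x[:2],2*np.sqrt(x[2]+x[:2]@x[:2])
E
python3 - <<'E'
from h import *
im={n:cv2.cvtColor(cv2.imread(f"pics/{n}0.png"),cv2.COLOR_BGR2RGB) for n in("scene","top")}
c=copper(im["top"],(391,290),25); P=onplane("top",c,.084); print("cap top",circ(P),P.min(0),P.max(0),c.min(0),c.max(0))
c=copper(im["top"],(294,250),40); P=onplane("top",c,.105); print("tin top",circ(P),P.min(0),P.max(0))
# far-side (upper-left rays) outline only: rim
hull=cv2.convexHull(c.astype(np.int32)).reshape(-1,2); print(circ(onplane("top",hull,.105)))
c=copper(im["scene"],(311,296),25); P=onplane("scene",c,.08);print("cap scene",circ(P),c.min(0),c.max(0))
c=copper(im["scene"],(293,230),45); print("tin scene",c.min(0),c.max(0))
e=[(292.5,216)]
up=c[c[:,1]<c[:,1].min()+9]; print("tin rim scene (upper arc)",circ(onplane("scene",up,.105)))
o=[]
for n,z in(("syr",[(189,177)]),):pass
for n,u,z in(("jig",(384,201),.09),("jarG",(190,230),.1),("syr",(189,177),.2),("lime",(420,200),.04),("timer",(197,304),.038),("spB",(386,156),.1),("bigcap",(253,308),.03)): print(n,onplane("top",[u],z)[0].round(3))
# collage crops
a=cv2.imread("pics/top0.png")[215:325,270:430]; b=cv2.imread("pics/scene0.png")[195:335,260:345]
a=cv2.resize(a,None,fx=3,fy=3);b=cv2.resize(b,(int(85*330/140),330)); cv2.imwrite("pics/c0.png",np.hstack([a,b]))
E
```

```text
cap top (array([ 0.42684151, -0.02624847]), np.float64(0.03972701556899296)) [ 0.40721094 -0.04726533  0.084     ] [ 0.44691753 -0.00596739  0.084     ] [380 279] [402 300]
tin top (array([0.49609237, 0.15833176]), np.float64(0.07704144626198818)) [0.4571723  0.12136986 0.105     ] [0.53480373 0.19708015 0.105     ]
(array([0.49598448, 0.15834523]), np.float64(0.07829551732809725))
cap scene (array([ 0.4269553 , -0.03114835]), np.float64(0.049758407038022964)) [299 284] [321 309]
tin scene [273 202] [310 259]
tin rim scene (upper arc) (array([0.49975438, 0.15781489]), np.float64(0.07463438736667599))
jig [ 0.596 -0.011  0.09 ]
jarG [0.529 0.356 0.1  ]
syr [0.606 0.336 0.2  ]
lime [ 0.611 -0.087  0.04 ]
timer [0.392 0.35  0.038]
spB [ 0.682 -0.013  0.1  ]
bigcap [0.387 0.241 0.03 ]
```

View pics/c0.png

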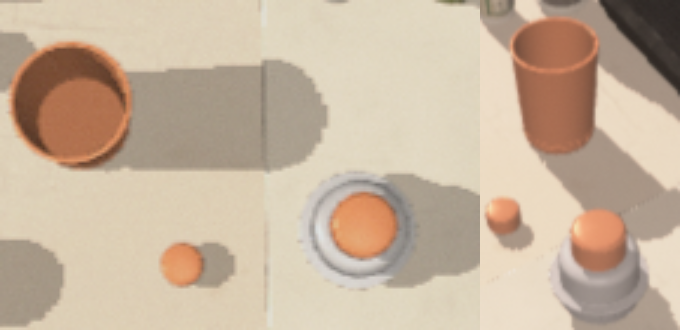

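The crops confirm that the strainer carries its cap at (0.427,-0.026) and the tin's rim is at about (0.497,0.158). Measured diameters match the sizes given. Moving towards the strainer now.

Emit:
arm_command(
  plan=[
    [16,-12,-2,0,1],
    [32,-24,0,0,1],
    [32,-24,0,0,1],
    [32,-24,0,0,1],
    [32,-24,0,0,1],
    [32,-24,0,0,1],
    [32,-24,0,0,1],
    [32,-24,0,0,1],
    [32,-24,0,0,1],
    [32,-24,0,0,1],
  ],
  squeeze=25,
)

```text
t: 0.93
position: [0.4296, -0.3269, 0.2245]
tcp_rot: [-3.101, -0.5, 0.001]
force: [0.3, -0.4, -0.3]
grip_width: 0.0875
grip_force: 0.0
```

Emit:
arm_command(
  plan=[
    [12,-35,0,0,1],
    [12,-35,0,0,1],
    [12,-35,0,0,1],
    [12,-35,0,0,1],
    [12,-35,0,0,1],
    [12,-35,0,0,1],
    [12,-35,0,0,1],
    [12,-35,0,0,1],
    [0,0,0,0,1],
    [0,0,0,0,1],
  ],
)

```text
t: 1.77
position: [0.432, -0.031, 0.2246]
tcp_rot: [-3.1, -0.508, 0.0]
force: [0.5, -1.1, 0.5]
grip_width: 0.0881
grip_force: 0.0
```

```bash
cat >> h.py <<'E'
def go(x,y,z):
    s=sense(); R=cv2.Rodrigues(np.array(s["tcp_rot"]))[0]; p=np.array(s["position"])
    print("t",s["t"],"pos",p.round(4),"yaw",np.degrees(np.arctan2(R[1,0],R[0,0])).round(2),"tilt",R[:2,2].round(4)); print("tool mm",(R.T@(np.array([x,y,z])-p)*1000).round(1), "q",np.round(s["joint_positions"],2),"F",np.round(s["force"],1))
E
python3 -c "
from h import *
go(.4268,-.0265,.13)"
```

```text
t 1.7667 pos [ 0.432  -0.031   0.2246] yaw 18.59 tilt [-0.0001 -0.    ]
tool mm [-3.5 -5.9 94.6] q [ 0.28  0.09 -0.38  2.08  0.04  0.98 -1.36] F [ 0.5 -1.1  0.5]
```

Emit:
arm_command(
  plan=[
    [-1,-2,20,0,1],
    [-1,-2,25,0,1],
    [-1,-2,25,0,1],
    [0,0,25,0,1],
    [0,0,12,0,1],
    [0,0,0,0,1],
    [0,0,0,0,1],
  ],
)

```text
t: 2.35
position: [0.4271, -0.0292, 0.1173]
tcp_rot: [-3.102, -0.497, 0.003]
force: [0.1, 0.0, -0.2]
grip_width: 0.0881
grip_force: 0.0
```

Run:
```python
from h import *
go(.4268,-.0265,.0385)
a=save("top","pics/t1.png");b=save("scene","pics/s1.png")
a=cv2.imread("pics/t1.png")[225:345,320:460]; b=cv2.imread("pics/s1.png")[215:335,245:385]
cv2.imwrite("pics/c1.png",cv2.resize(np.hstack([a,b]),None,fx=2.8,fy=2.8))
```

```text
t 2.35 pos [ 0.4271 -0.0292  0.1173] yaw 18.22 tilt [-0.0019 -0.0002]
tool mm [ 0.7 -2.6 78.8] q [ 0.25  0.25 -0.37  2.2   0.13  0.72 -1.46] F [ 0.1  0.  -0.2]
```

View pics/c1.png

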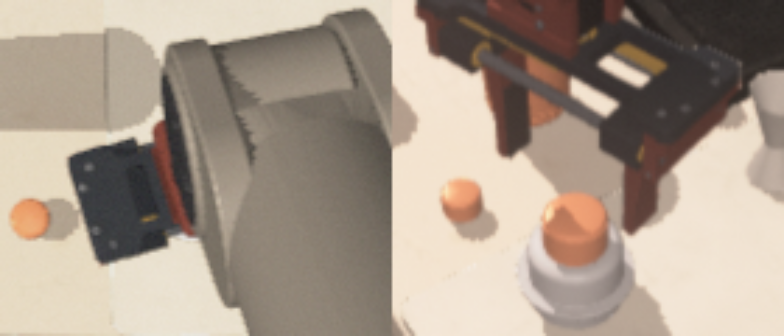

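The fingers (tips at crop (510,150) and (635,230)) straddle the strainer and line up with it, allowing for their height above it. Descending.

Emit:
arm_command(
  plan=[
    [0,-1.5,15,0,1],
    [0.5,-1,15,0,1],
    [0,0,15,0,1],
    [0,0,15,0,1],
    [0,0,10,0,1],
    [0,0,5,0,1],
    [0,0,0,0,1],
    [0,0,0,0,1],
  ],
)

```text
t: 3.12
position: [0.4277, -0.0255, 0.0432]
tcp_rot: [3.101, 0.5, 0.001]
force: [0.4, -0.6, 0.4]
grip_width: 0.0874
grip_force: 0.0
```

```bash
python3 -c "
from h import *
go(.4268,-.0265,.0385)"
```

```text
t 3.1167 pos [ 0.4277 -0.0255  0.0432] yaw 18.32 tilt [ 0.0008 -0.0001]
tool mm [-1.2  0.6  4.7] q [ 0.19  0.39 -0.32  2.25  0.24  0.53 -1.56] F [ 0.4 -0.6  0.4]
```

Emit:
arm_command(
  plan=[
    [0,0,2.5,0,1],
    [0,0,2,0,1],
    [0,0,0,0,0.85],
    [0,0,0,0,0.75],
    [0,0,0,0,0.65],
    [0,0,0,0,0.6],
    [0,0,0,0,0.55],
    [0,0,0,0,0.55],
    [0,0,0,0,0.55],
  ],
)

```text
t: 3.87
position: [0.4273, -0.0256, 0.0383]
tcp_rot: [3.101, 0.5, 0.0]
force: [0.3, -1.4, 1.5]
grip_width: 0.062
grip_force: 25.0
```

Emit:
arm_command(
  plan=[
    [0,0,-2,0,0.5],
    [0,0,-5,0,0.5],
    [0,0,-12,0,0.5],
    [0,0,-20,0,0.5],
    [0,0,-25,0,0.5],
    [0,0,-25,0,0.5],
    [0,0,-25,0,0.5],
    [0,0,-18,0,0.5],
    [0,0,-8,0,0.5],
    [0,0,0,0,0.5],
  ],
)

```text
t: 4.7
position: [0.4281, -0.0255, 0.1797]
tcp_rot: [3.101, 0.5, 0.005]
force: [1.6, 0.2, -3.5]
grip_width: 0.0614
grip_force: 25.0
```

```bash
python3 -c "
from h import *
go(.4972,.1580,.178)"
```

```text
t 4.7 pos [ 0.4281 -0.0255  0.1797] yaw 18.32 tilt [ 0.0033 -0.0004]
tool mm [ 123.3 -152.5    1.9] q [ 0.27  0.15 -0.39  2.14  0.07  0.86 -1.41] F [ 1.6  0.2 -3.5]
```

Emit:
arm_command(
  plan=[
    [6,-7,0,0,0.5],
    [12,-15,0,0,0.5],
    [17,-21,0,0,0.5],
    [18,-22,0,0,0.5],
    [18,-22,0,0,0.5],
    [18,-22,0,0,0.5],
    [17,-21,0,0,0.5],
    [11,-14,0,0,0.5],
    [6,-8,0,0,0.5],
    [0,0,0,0,0.5],
  ],
)

```text
t: 5.53
position: [0.4955, 0.1602, 0.1767]
tcp_rot: [-3.099, -0.506, 0.003]
force: [0.2, 1.1, -3.8]
grip_width: 0.0616
grip_force: 25.0
```

Emit:
arm_command(
  plan=[
    [0,0,0,0,0.5],
    [0,0,0,0,0.5],
  ],
)

```text
t: 5.7
position: [0.4954, 0.1559, 0.1773]
tcp_rot: [3.101, 0.498, -0.003]
force: [-0.2, -0.9, -1.8]
grip_width: 0.0616
grip_force: 25.0
```

Run:
```python
from h import *
go(.4972,.1580,.158)
a=save("top","pics/t2.png");b=save("scene","pics/s2.png")
print(proj("scene",[.4972,.158,.105]),proj("scene",[.4972,.158,.179-.0263+.051]),proj("scene",sense()["position"]),proj("top",[.4972,.158,.105]))
a=cv2.imread("pics/t2.png")[180:320,220:380]; b=cv2.imread("pics/s2.png")[140:280,220:380]
cv2.imwrite("pics/c2.png",cv2.resize(np.hstack([a,b]),None,fx=2.5,fy=2.5))
c=copper(cv2.imread("pics/s2.png")[...,::-1].copy(),(293,245),28); print("tin",c.min(0),c.max(0))
```

```text
t 5.7 pos [0.4954 0.1559 0.1773] yaw 18.25 tilt [-0.0019 -0.0015]
tool mm [ 2.4 -1.5 19.2] q [-0.03  0.31 -0.47  1.94  0.18  0.93 -1.84] F [-0.2 -0.9 -1.8]
[[290.22750898 213.49100253]] [[287.94086777 172.28452335]] [[288.52440498 184.47937784]] [[293.58899181 248.71243746]]
tin [275 217] [308 259]
```

View pics/c2.png

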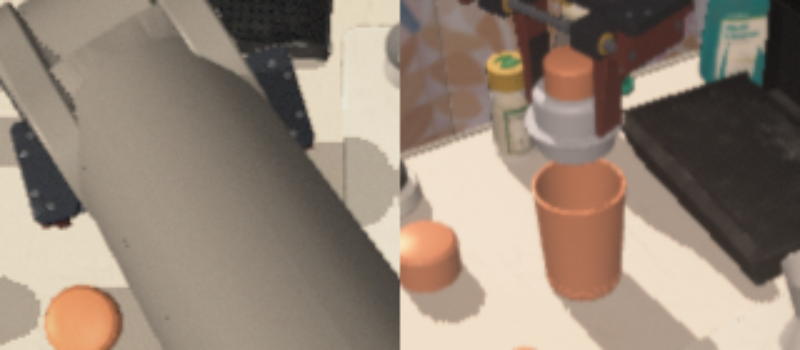

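The scene crop shows the capped strainer held upright directly over the tin mouth. The tin and the other things have not moved. I'll compare the left silhouette edges with where the held pose should put them.

Run:
```python
from h import *
def ext(n,c,r,z):
    a=np.linspace(0,2*np.pi,200); q=proj(n,np.c_[c[0]+r*np.cos(a),c[1]+r*np.sin(a),z+0*a]); return q.min(0).round(1),q.max(0).round(1)
print("tin rim pred",ext("scene",(.4965,.158),.038,.105),"meas 0: 273,202..310")
b=.177-.0262
print("collar pred",ext("scene",(.4958,.157),.0385,b+.021),"cap pred",ext("scene",(.4958,.157),.021,b+.073))
print("start cap pred",ext("scene",(.4268,-.0265),.021,.085)," start collar",ext("scene",(.4268,-.0265),.0385,.033),"; meas cap 299,284..321,309")
im=cv2.imread("pics/s2.png")
for n,f,u,v in (("s2","pics/s2.png",(262,300),188),("s0","pics/s0","",0)):
    if n=="s2":
        for v in (172,188,192,196): print(v,[tuple(int(k) for k in im[v,x,::-1]) for x in range(264,282)])
im0=cv2.imread("pics/scene0.png")
g=cv2.cvtColor(im0,cv2.COLOR_BGR2HSV)
for v in (309,312,315): print(v,g[v,284:334,2].tolist())
```

```text
tin rim pred (array([271.1, 202.3]), array([308.7, 225.7])) meas 0: 273,202..310
collar pred (array([268.3, 175.6]), array([308.4, 198.7])) cap pred (array([275.6, 157.6]), array([298.4, 169.8]))
start cap pred (array([296.3, 283.4]), array([320.6, 301.8]))  start collar (array([287.6, 295.2]), array([330.2, 328.8])) ; meas cap 299,284..321,309
172 [(145, 110, 55), (146, 111, 56), (133, 101, 52), (134, 102, 52), (128, 97, 50), (111, 78, 48), (92, 57, 47), (88, 53, 47), (80, 49, 44), (57, 46, 43), (69, 62, 59), (108, 100, 96), (139, 126, 122), (138, 112, 102), (138, 91, 69), (149, 94, 69), (157, 99, 73), (163, 102, 75)]
188 [(161, 144, 127), (169, 152, 134), (174, 155, 137), (172, 155, 137), (166, 148, 132), (173, 156, 143), (204, 191, 184), (219, 205, 198), (219, 206, 199), (210, 195, 189), (152, 142, 138), (137, 127, 124), (140, 129, 125), (141, 131, 127), (145, 134, 130), (148, 137, 133), (150, 139, 134), (151, 140, 135)]
192 [(172, 153, 131), (182, 163, 144), (184, 164, 147), (184, 165, 147), (178, 159, 142), (168, 150, 134), (155, 142, 129), (197, 187, 179), (220, 209, 201), (219
[... 522 characters left out ...]
 195, 207, 213, 217, 218, 218, 215, 202, 167, 167, 166, 171, 177, 175, 175, 174, 171, 166, 162, 160, 157, 154, 157, 159, 162, 162, 162, 159, 151, 137, 123, 125, 159, 184, 206, 218, 233, 234]
312 [233, 233, 233, 234, 232, 222, 214, 219, 218, 208, 152, 143, 145, 156, 170, 183, 193, 199, 203, 204, 201, 187, 172, 168, 168, 167, 167, 168, 169, 168, 169, 169, 172, 172, 171, 169, 165, 160, 151, 141, 131, 125, 118, 120, 151, 154, 158, 185, 231, 235]
315 [233, 233, 233, 234, 233, 230, 222, 218, 218, 211, 187, 145, 140, 141, 144, 145, 150, 155, 159, 165, 169, 175, 179, 178, 181, 182, 182, 182, 180, 176, 173, 169, 166, 160, 154, 149, 144, 141, 138, 134, 129, 123, 125, 148, 154, 153, 153, 174, 229, 234]
```

Both the tin and the held collar show the same bias of +1.7 px in the scene camera, so their relative position is right to about 1 mm. Lowering.

Emit:
arm_command(
  plan=[
    [1,-0.5,4,0,0.5],
    [0.5,-0.5,8,0,0.5],
    [0,0,9,0,0.5],
    [0,0,7,0,0.5],
    [0,0,4,0,0.5],
    [0,0,0,0,0.5],
    [0,0,0,0,0.5],
    [0,0,0,0,0.5],
  ],
)

```text
t: 6.47
position: [0.4975, 0.159, 0.1463]
tcp_rot: [-3.101, -0.5, -0.001]
force: [0.8, 0.7, -2.7]
grip_width: 0.0617
grip_force: 25.0
```

Emit:
arm_command(
  plan=[
    [0,0,0,0,0.5],
  ],
)

```text
t: 6.55
position: [0.4976, 0.159, 0.1465]
tcp_rot: [-3.101, -0.5, -0.001]
force: [0.2, -0.2, -2.5]
grip_width: 0.0618
grip_force: 25.0
```

Emit:
arm_command(
  plan=[
    [0,0,0,0,0.5],
  ],
)

```text
t: 6.63
position: [0.4976, 0.159, 0.1465]
tcp_rot: [-3.101, -0.5, -0.001]
force: [-0.7, 0.2, -2.6]
grip_width: 0.0617
grip_force: 25.0
```

Run:
```python
from h import *
go(.4968,.1580,.1113)
EOF=0
b=save("scene","pics/s3.png")
cv2.imwrite("pics/c3.png",cv2.resize(b[150:270,230:350,::-1],None,fx=4,fy=4))
```

```text
t 6.6333 pos [0.4976 0.159  0.1465] yaw 18.32 tilt [0.0007 0.0002]
tool mm [-1.1  0.7 35.2] q [-0.05  0.36 -0.46  1.97  0.21  0.86 -1.87] F [-0.7  0.2 -2.6]
```

View pics/c3.png

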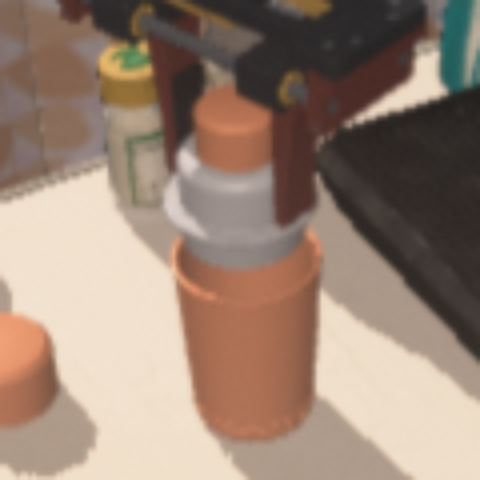

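The crop shows the spigot just above the mouth, with the collar's left edge at (271,~199) and the rim's left edge at (273,~215). One quick check of the remaining lateral offset.

Run:
```python
from h import *
def ext(n,c,r,z):
    a=np.linspace(0,2*np.pi,400); q=proj(n,np.c_[c[0]+r*np.cos(a),c[1]+r*np.sin(a),z+0*a]); return q.min(0).round(2),q.max(0).round(2)
b=.1465-.0263
print("collar",ext("scene",(.4976,.159),.0385,b+.0218),"tin",ext("scene",(.4968,.158),.038,.105))
im=cv2.cvtColor(cv2.imread("pics/s3.png"),cv2.COLOR_BGR2HSV); 
for v in (199,201,203): print(v,"S",im[v,266:276,1].tolist(),im[v,302:314,1].tolist())
for v in (214,216,218): print(v,"S",im[v,268:278,1].tolist(),im[v,304:316,1].tolist())
```

```text
collar (array([269.78, 187.18]), array([308.85, 210.51])) tin (array([271.27, 202.24]), array([308.81, 225.64]))
199 S [56, 56, 56, 54, 45, 28, 24, 23, 26, 27] [116, 110, 115, 115, 110, 110, 92, 62, 52, 51, 51, 56]
201 S [59, 58, 59, 56, 41, 19, 22, 24, 25, 20] [116, 115, 116, 113, 115, 99, 66, 51, 52, 53, 51, 54]
203 S [48, 47, 45, 44, 43, 31, 18, 24, 25, 23] [109, 111, 91, 63, 41, 40, 45, 52, 53, 51, 52, 53]
214 S [43, 54, 53, 56, 83, 123, 127, 120, 122, 117] [135, 132, 129, 132, 133, 128, 93, 57, 50, 52, 51, 50]
216 S [37, 39, 41, 53, 71, 99, 126, 123, 119, 122] [132, 131, 131, 132, 134, 119, 65, 53, 50, 51, 52, 51]
218 S [38, 37, 38, 39, 45, 76, 112, 128, 124, 126] [132, 134, 132, 133, 129, 109, 64, 53, 52, 52, 50, 53]
```

Emit:
arm_command(
  plan=[
    [0,1,3,0,0.5],
    [0,0,4,0,0.5],
    [0,0,4,0,0.5],
    [0,0,4,0,0.5],
    [0,0,3,0,0.5],
    [0,0,2,0,0.5],
    [0,0,0,0,0.5],
    [0,0,0,0,0.5],
  ],
)

```text
t: 7.35
position: [0.4975, 0.158, 0.126]
tcp_rot: [3.101, 0.5, -0.0]
force: [0.0, -0.3, -1.7]
grip_width: 0.0613
grip_force: 25.0
```

Emit:
arm_command(
  plan=[
    [0,0,2.5,0,0.5],
    [0,0,2.5,0,0.5],
    [0,0,2,0,0.5],
    [0,0,2,0,0.5],
    [0,0,1.5,0,0.5],
    [0,0,0,0,0.5],
    [0,0,0,0,0.5],
  ],
)

```text
t: 7.93
position: [0.4976, 0.1579, 0.1156]
tcp_rot: [3.101, 0.5, -0.0]
force: [-0.1, 0.2, -2.8]
grip_width: 0.0613
grip_force: 25.0
```

Emit:
arm_command(
  plan=[
    [0,0,1,0,0.5],
    [0,0,1,0,0.5],
    [0,0,1,0,0.5],
    [0,0,0.5,0,0.5],
    [0,0,0,0,0.5],
    [0,0,0,0,0.5],
  ],
)

```text
t: 8.43
position: [0.4979, 0.1581, 0.1124]
tcp_rot: [-3.101, -0.5, -0.001]
force: [-0.4, 0.0, -0.1]
grip_width: 0.0615
grip_force: 25.0
```

Emit:
arm_command(
  plan=[
    [0,0,0.5,0,0.5],
    [0,0,0,0,0.5],
    [0,0,0,0,0.5],
  ],
)

```text
t: 8.68
position: [0.498, 0.1583, 0.1119]
tcp_rot: [-3.101, -0.5, -0.002]
force: [0.0, 0.2, 1.6]
grip_width: 0.0616
grip_force: 25.0
```

Emit:
arm_command(
  plan=[
    [0,0,0.5,0,0.5],
    [0,0,0,0,0.5],
    [0,0,0,0,0.5],
  ],
)

```text
t: 8.93
position: [0.498, 0.1582, 0.1118]
tcp_rot: [-3.101, -0.5, -0.002]
force: [-0.8, -0.5, 6.5]
grip_width: 0.0619
grip_force: 25.0
```

Contact force has risen to +6.5 N at the seated height. Letting go gently.

Emit:
arm_command(
  plan=[
    [0,0,-0.4,0,0.5],
    [0,0,0,0,0.66],
    [0,0,0,0,0.7],
    [0,0,0,0,0.73],
    [0,0,0,0,0.77],
    [0,0,0,0,0.85],
    [0,0,0,0,0.92],
    [0,0,0,0,0.92],
    [0,0,0,0,0.92],
  ],
  squeeze=10,
)

```text
t: 9.68
position: [0.4975, 0.1578, 0.1114]
tcp_rot: [3.101, 0.5, -0.001]
force: [0.4, 1.1, 0.4]
grip_width: 0.0809
grip_force: 0.0
```

Run:
```python
from h import *
go(.4976,.158,.140)
b=save("scene","pics/s4.png")
cv2.imwrite("pics/c4.png",cv2.resize(b[150:270,230:350,::-1],None,fx=4,fy=4))
```

```text
t 9.6833 pos [0.4975 0.1578 0.1114] yaw 18.32 tilt [-0.0003 -0.0002]
tool mm [  0.2  -0.2 -28.6] q [-0.06  0.41 -0.45  2.    0.24  0.79 -1.9 ] F [0.4 1.1 0.4]
```

View pics/c4.png

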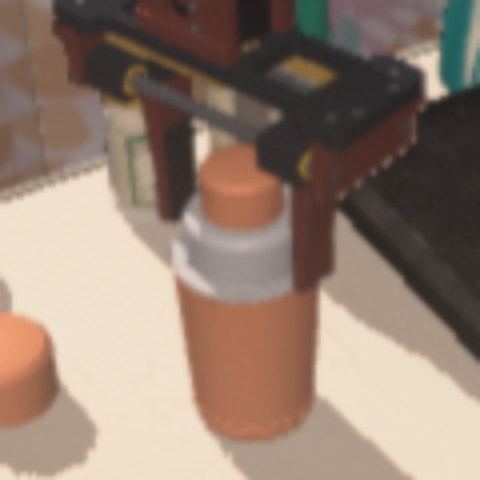

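The strainer is seated level, with its collar on the rim at crop (245,290) and the cap still on. Raising to the cap's side.

Emit:
arm_command(
  plan=[
    [0,0,-4,0,0.92],
    [0,0,-7,0,0.92],
    [0,0,-8,0,0.92],
    [0,0,-6,0,0.92],
    [0,0,-2,0,0.92],
    [0,0,0,0,0.92],
    [0,0,0,0,0.92],
  ],
  squeeze=6,
)

```text
t: 10.32
position: [0.4977, 0.1579, 0.1388]
tcp_rot: [3.101, 0.5, 0.001]
force: [-0.5, -0.3, -0.1]
grip_width: 0.0811
grip_force: 0.0
```

Emit:
arm_command(
  plan=[
    [0,0,0,0,0.8],
    [0,0,0,0,0.7],
    [0,0,0,0,0.62],
    [0,0,0,0,0.56],
    [0,0,0,0,0.52],
    [0,0,0,0,0.5],
    [0,0,0,0,0.48],
    [0,0,0,0,0.46],
    [0,0,0,0,0.44],
    [0,0,0,0,0.42],
  ],
)

```text
t: 11.15
position: [0.4975, 0.1579, 0.1385]
tcp_rot: [3.101, 0.5, -0.0]
force: [0.7, 0.4, -0.8]
grip_width: 0.0428
grip_force: 6.0
```

Emit:
arm_command(
  plan=[
    [0,0,0,0,0.4],
    [0,0,0,0,0.35],
    [0,0,0,0,0.35],
  ],
  squeeze=8,
)

```text
t: 11.4
position: [0.4976, 0.1579, 0.1385]
tcp_rot: [3.101, 0.5, 0.0]
force: [-1.0, -0.1, -1.1]
grip_width: 0.0427
grip_force: 8.0
```

Gripped at 42 mm. Lifting the cap slowly at first, 80 mm in all.

Emit:
arm_command(
  plan=[
    [0,0,-1,0,0.35],
    [0,0,-2,0,0.35],
    [0,0,-4,0,0.35],
    [0,0,-6,0,0.35],
    [0,0,-8,0,0.35],
    [0,0,-8,0,0.35],
    [0,0,-8,0,0.35],
    [0,0,-8,0,0.35],
    [0,0,-8,0,0.35],
    [0,0,-8,0,0.35],
  ],
)

```text
t: 12.23
position: [0.4977, 0.1579, 0.2006]
tcp_rot: [3.101, 0.5, 0.001]
force: [-0.0, -0.2, -0.1]
grip_width: 0.0427
grip_force: 8.0
```

Emit:
arm_command(
  plan=[
    [0,0,-8,0,0.35],
    [0,0,-6,0,0.35],
    [0,0,-4,0,0.35],
    [0,0,-1,0,0.35],
    [0,0,0,0,0.35],
    [0,0,0,0,0.35],
    [0,0,0,0,0.35],
    [0,0,0,0,0.35],
  ],
)

```text
t: 12.9
position: [0.4974, 0.1578, 0.2181]
tcp_rot: [3.101, 0.5, -0.001]
force: [0.6, 0.2, -0.1]
grip_width: 0.0424
grip_force: 8.0
```

Run:
```python
from h import *
go(.4976,.158,.2185)
b=save("scene","pics/s5.png")
cv2.imwrite("pics/c5.png",cv2.resize(b[100:320,170:420,::-1],None,fx=2.6,fy=2.6))
```

```text
t 12.9 pos [0.4974 0.1578 0.2181] yaw 18.32 tilt [-0.0008 -0.0002]
tool mm [ 0.3 -0.1 -0.4] q [-0.02  0.27 -0.48  1.9   0.15  1.01 -1.81] F [ 0.6  0.2 -0.1]
```

View pics/c5.png

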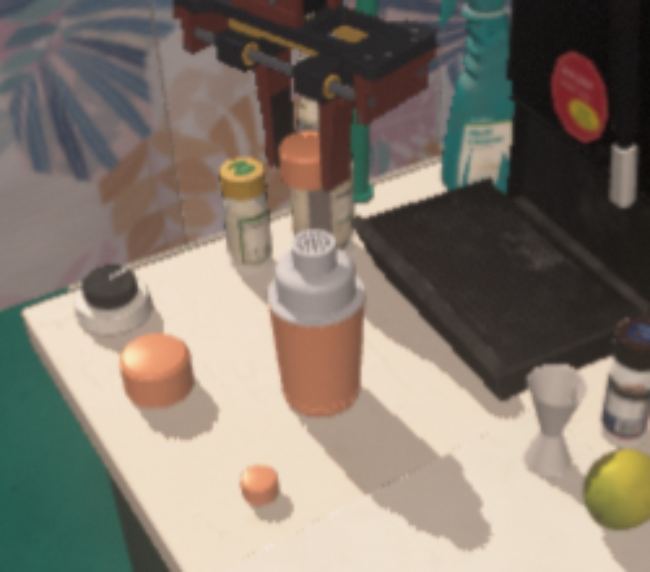

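The strainer is seated in the tin with its perforated top showing at crop (315,243). The cap is in the gripper at (305,160), and everything else is undisturbed.

```bash
python3 -c "
from rig import *
print(hand_in())"
```

```text
the job is handed in; nothing more can be done
None
```

The job is handed in: the strainer sits level in the tin with its collar on the rim, the cap is held in the gripper 8 cm above where it sat, and the tin and other things near it look unmoved in the last picture (12.9 s of the 48 s used).

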